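# Raise the hood sash to its marked height

## Task

Push the window (sash) of the small bench hood up from beneath its lip, with the fingertips and without gripping it, until the lip is level with the diamond-shaped clip on one of the hood's two front posts (not the round clip on the other); do not run well past that mark and push gently. Then move clear and leave the sash standing there; leave the bottles, the beaker and the timer where they are.

Things in the scene. Friction and masses are not known exactly. Their poses are not given: they have to be found in the camera images.
- hood: White bench hood with clear sides, fixed on the bench, 120 deep x 260 wide x 320 high mm; 24 mm aluminium front posts, white front strip from 270 mm up. Origin: centre of its underside. x points into the hood (work from its -x side), y to the left, z up. Fronts of posts and strip at x = -60 mm. Under the lip the front is open down to the 12 mm floor plate; things stand inside from 20 mm behind the pane.
- sash (a joint): Height of the sash above its closed position in m, 0 to 0.22, grows upward. The sash is counterweighted: it is balanced to within 1.5 N, slides against about 3 N of friction plus 10 N per m/s, and stays where it is left. A thin black rubber strip (30 x 188 x 3 mm) lies on top of the lip, 17 mm behind its front edge: fingers must not press on it, as the lip is pushed from below and not pinched.
- lip_edge (a point): Middle of the front edge of the sash's lip, half-way up its thickness; moves with the sash. The lip: aluminium ledge 196 mm wide (98 mm to each side), 14 mm thick (underside 7 mm below this point, edge rounded), sticking out 50 mm from the clear pane, its edge 35 mm in front of the posts. Axes as the hood. Its underside starts 70 to 110 mm above the bench.
- diamond_clip_front (a point): Centre of the front face of the grey diamond-shaped clip (20 mm square bar set on its corner, 28 mm from corner to corner) that marks the working height. Fixed on the left or right front post, 118 mm to the side of the hood's middle, sticking out 34 mm, so that its inner corner points at the lip's end. 150 to 235 mm above the bench. z up.
- round_clip_front (a point): Centre of the front face of the other clip, a grey round peg 22 mm across, which sits on the other post and marks another height. Not the target.
- beaker: Small glass beaker, 46 mm across, 60 mm high, standing inside the hood on its floor plate. Origin: centre of its underside. Leave it.
- small_bottle: Small white bottle with a blue cap, 47 mm across, 98 mm high, inside the hood. Origin: centre of its underside. Leave it.
- amber_bottle: Amber bottle with a black cap, 60 mm across, 118 mm high, on the bench to the right of the hood. Origin: centre of its underside. Leave it.
- timer: Lab timer, 62 x 68 x 20 mm, lying on the bench in front of the amber bottle, to the right of the hood's front. Origin: centre of its underside. Leave it.

How it is judged:
By the outcome, as a careful person would: the job done as asked, in the order asked, and still so for the second after the job is handed in, with the robot touching nothing.
It also fails if it takes over 48 s, if anything falls off the work surface, if the arm or the gripper's body presses on something with over 40 N, if the wrist force passes 120 N, or if a joint passes its speed limit or range.

## Robot

A 6-joint arm with a two-finger parallel gripper is mounted at the origin on a cart in front of the work surface, level with it; the furniture and walls round the work are solid. World frame = base frame: x ahead of the robot, y to its left, z up, the work surface at z = 0. Lengths are in m, angles in degrees, forces in N, time in s.
With the tool pointing down it reaches from about 0.25 to 0.725 m from the base axis. Payload 9.7 kg.
Tool frame: the origin (TCP) lies midway between the tips of the shut fingers; the grasp point (between the pads) lies 19 mm behind it; z points along the fingers, y is the direction in which the jaws open and shut (so a half turn about z gives the same grasp; the last joint's range is limited). The gripper opens to 85 mm and grips with 20 to 120 N. Pads are 22 mm wide; open, the fingers measure 114 mm over their backs; the gripper's body (76 mm by 85 mm) begins 54 mm behind the grasp point. The pads swing forward as they close: fully open they stand 13 mm farther back than shut.
Start: joints at [77.292, 4.979, 10.078, 95.1, 0, 90], TCP at [0.121, 0.537, 0.231] pointing down, gripper open.
Joint ranges: [-179.16, 179.16], [-48.56, 103.87], [-65.8, 70.77], [-126.05, 130.52], [-82.76, 87.17], [-180, 180]. Speed limits (degrees/s): [127.2, 127.2, 147.25, 180, 180, 180].

## Interface

Orientations are given as [roll, pitch, yaw] about the fixed x, y, z axes, in that order (R = Rz(yaw) Ry(pitch) Rx(roll)).
In Python, from workcell import bot, camera, recognise gives the robot as it stands. The module is installed in compiled form; this text tells all that it offers.
- The arm moves only by the tool apply_moves, never from a script. Its argument "targets" is one flat list of numbers, 7 for each row, row after row: the shift along the world's x, y, z in units of 30 mm (1.0 is 30 mm), then the turn, a rotation vector about the world's x, y, z in units of 6 degrees (1.0 is 6 degrees), then the opening, from 0 (shut) to 1 (fully open). A call has 1 to 5 rows; each row is the pose to reach, as a shift and turn from the pose commanded when the call began; what a row does not reach only later rows make up. A row lasts 1/10 s, in which the tool goes at most 50 mm and 8.59 degrees, less where a joint would pass 70% of its speed; a pose out of reach is approached as far as the arm can. A call with a gripper value outside its range is refused whole. The fingers move at their own pace and stop on an object; "newtons" is the grip in N (left out, the last holds). Time passes only in rows, so rows that repeat a pose let the fingers close. It gives the time, the measured TCP pose, the force and the opening at its end, in the units of the state.
- bot.get_obs(): the state, without advancing time (a new reading comes with each control period).
- camera(name): name is "scene" or "top" or "wrist"; returns a dict with "img" (420x560x3 uint8, red, green, blue), "intrinsics" (3x3 intrinsics, pixels), "origin" and "rotation" of the camera in the world. Camera axes: x right, y up, looking along -z (the intrinsics and any distortion apply to the point x, -y, -z); pixel columns grow to the right and rows downward; lengths in m; the calibration is good to about 2 mm. A picture is of the moment at which its call begins. There is no depth.
- bot.job_done(): hands the job in, once; it reports no verdict.
Trained networks look in the newest picture that a camera, given by its name, has taken for a name from the list of things; names that differ only in an ending like _2 or _b are one class to them, and where a whole thing is asked for, a point or a joint stands for the part that bears it (a point fixed in the world has none). Each returns a list of dicts, best first, with "conf" (0 to 1); they miss things now and then, are a little off and sometimes report something else, mostly with a low value. They report only what shows in the picture. A call takes as long as a camera call.
- recognise(query, camera): "box" ([left, top, right, bottom] in pixels, round what is visible of it).
The state is a dict: "time": time; "q": joint angles; "qd": joint speeds; "joint_efforts": joint torques, N m; "ee_pos": TCP position; "tcp_rot": TCP orientation; "wrist_force": force on the tool from outside, world axes, zero at the start; "torque": the same for the moment, N m; "opening": finger opening in m.
Only numpy, scipy, OpenCV 4.12 (cv2) and the standard library are available. Lean on these libraries where they do the work, as an engineer would, in place of code of your own. Each camera call takes 0.05 s, during which the arm holds its last target.

## Working session

There is one attempt and no reset: what is moved stays moved. The work goes in short steps, Python scripts to look and compute and a tool call to move; the robot and the scene stay as the last step left them, time stands still between calls to the robot, and variables do not carry over. Pictures are saved under pics/ and viewed, and the job is handed in when it is done.

Besides the shell and the picture viewer there is one more tool, called as name(argument=value, ...) on one line, values as JSON. apply_moves: Moves the arm, as the interface text tells. Its arguments: {"type":"object","properties":{"targets":{"type":"array"},"newtons":{"type":"number"}},"required":["targets"]}

```bash
mkdir -p pics; cat > h.py <<'E'
from workcell import bot, camera, recognise
import numpy as np, cv2, json
def shot(n,f):
    c=camera(n); cv2.imwrite('pics/'+f,c['img'][:,:,::-1]); 
    np.savez('pics/'+f+'.npz',**{k:np.array(v) for k,v in c.items()})
    return c
def ray(c,u,v):
    K=np.array(c['intrinsics']);d=np.linalg.inv(K)@np.array([u,v,1.]);d=np.array([d[0],-d[1],-d[2]])
    d=np.array(c['rotation'])@d;return np.array(c['origin']),d/np.linalg.norm(d)
def proj(c,p):
    q=np.array(c['rotation']).T@(np.array(p)-np.array(c['origin']));q=np.array([q[0],-q[1],-q[2]])
    q=np.array(c['intrinsics'])@q;return q[:2]/q[2]
E
python3 - <<'E'
from h import *
print(bot.get_obs())
for n in ['scene','top','wrist']:
    c=shot(n,n+'1.png'); print(n,{k:v for k,v in c.items() if k!='img'})
    for q in ['hood','sash','lip_edge','diamond_clip_front','round_clip_front','beaker','small_bottle','amber_bottle','timer']:
        print(q,[(np.round(r['box']).tolist(),round(r['conf'],2)) for r in recognise(q,n)[:3]])
E
```

```text
{'time': 0.0, 'q': array([7.72910272e+01, 5.01135952e+00, 1.00335068e+01, 9.51002259e+01,
       3.95984031e-04, 8.99999710e+01]), 'qd': array([-0.03704594, -0.01293371, -0.06142503,  0.09361644, -0.01343701,
        0.0126885 ]), 'joint_efforts': array([ 4.32127517e-04, -5.20390821e+01,  4.64803433e+01,  1.65902852e-02,
       -6.89592366e-05,  2.28279816e-06]), 'ee_pos': array([0.12094475, 0.53629152, 0.2305721 ]), 'tcp_rot': array([-1.79921921e+02, -3.96023114e-04,  1.67291056e+02]), 'wrist_force': array([-0.42024446,  0.42317353,  0.80842073]), 'torque': array([-0.03513706,  0.05148559,  0.00095049]), 'opening': 0.08522469440455818}
scene {'intrinsics': array([[496.34442885,   0.        , 278.96044817],
       [  0.        , 496.34442885, 211.79764836],
       [  0.        ,   0.        ,   1.        ]]), 'origin': array([ 1.00825898, -0.39404067,  0.88927835]), 'rotation': array([48.69545467, -1.08133821, 36.01470343])}
hood [([237.0, 100.0, 345.0, 270.0], 0.67)]
sash [([237.0, 105.0, 300.0, 253.0], 0.8)]
lip_edge []
diamond_clip_front [([239.0, 165.0, 251.0, 181.0], 0.48)]
roun
[... 612 characters left out ...]
78)]
diamond_clip_front [([199.0, 246.0, 216.0, 262.0], 0.63)]
round_clip_front [([295.0, 184.0, 312.0, 198.0], 0.75)]
beaker []
small_bottle []
amber_bottle [([320.0, 220.0, 347.0, 265.0], 0.62)]
timer [([335.0, 272.0, 370.0, 302.0], 0.88)]
wrist {'intrinsics': array([[302.85107984,   0.        , 284.02401528],
       [  0.        , 302.85107984, 207.33777789],
       [  0.        ,   0.        ,   1.        ]]), 'origin': array([0.03863841, 0.55448699, 0.37373161]), 'rotation': array([-1.89921360e+01,  1.70556842e-02,  7.72471201e+01])}
hood [([204.0, 356.0, 270.0, 384.0], 0.6)]
sash []
lip_edge []
diamond_clip_front []
round_clip_front []
beaker []
small_bottle []
amber_bottle []
timer []
```

View pics/scene1.png

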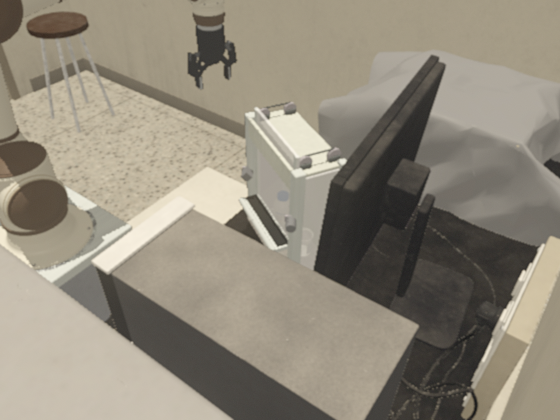

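View pics/top1.png

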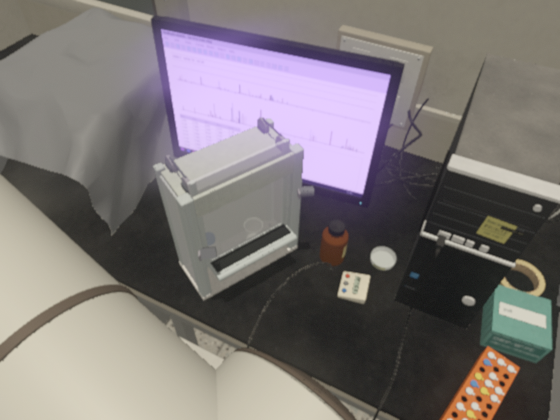

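View pics/wrist1.png

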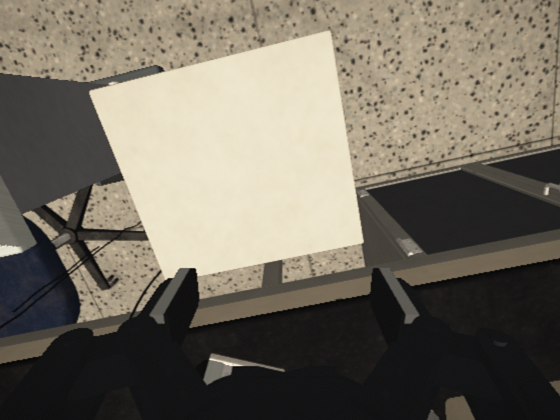

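```bash
python3 - <<'E'
import cv2
t=cv2.imread('pics/top1.png')[110:310,140:380];s=cv2.imread('pics/scene1.png')[90:280,215:365]
cv2.imwrite('pics/t1z.png',cv2.resize(t,None,fx=3,fy=3,interpolation=2)[:600]);cv2.imwrite('pics/s1z.png',cv2.resize(s,None,fx=3.1,fy=3.1,interpolation=2))
E
```

```text
(no output)
```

View pics/t1z.png

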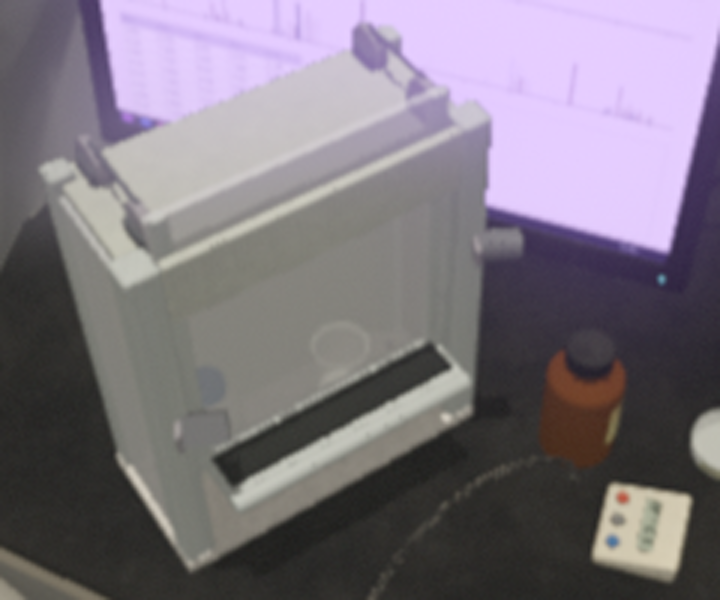

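View pics/s1z.png

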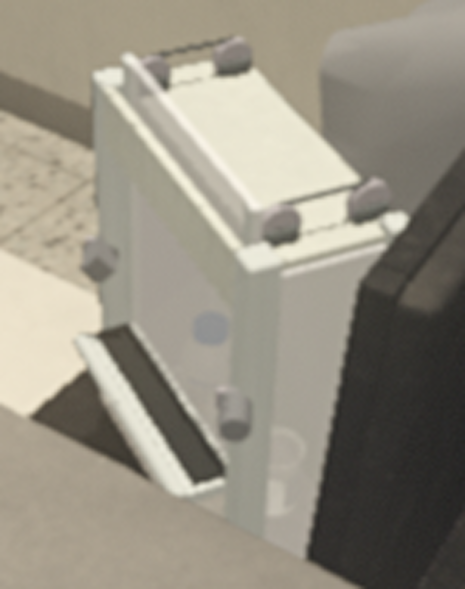

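```bash
python3 - <<'E'
import cv2,numpy as np
t=cv2.imread('pics/top1.png');s=cv2.imread('pics/scene1.png')
a=cv2.resize(t[225:305,180:260],(400,400),interpolation=2);b=cv2.resize(s[155:205,230:280],(400,400),interpolation=2)
cv2.imwrite('pics/z2.png',np.hstack([a,b]))
a=cv2.resize(t[170:250,240:320],(400,400),interpolation=2);b=cv2.resize(s[190:270,230:310],(400,400),interpolation=2)
cv2.imwrite('pics/z3.png',np.hstack([a,b]))
E
```

```text
(no output)
```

View pics/z2.png

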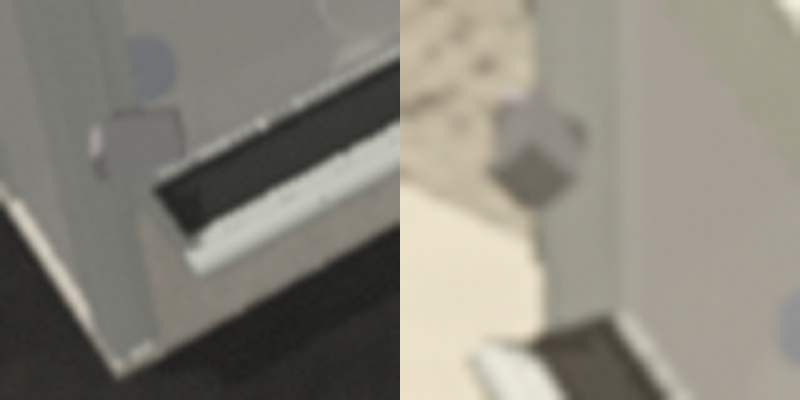

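View pics/z3.png

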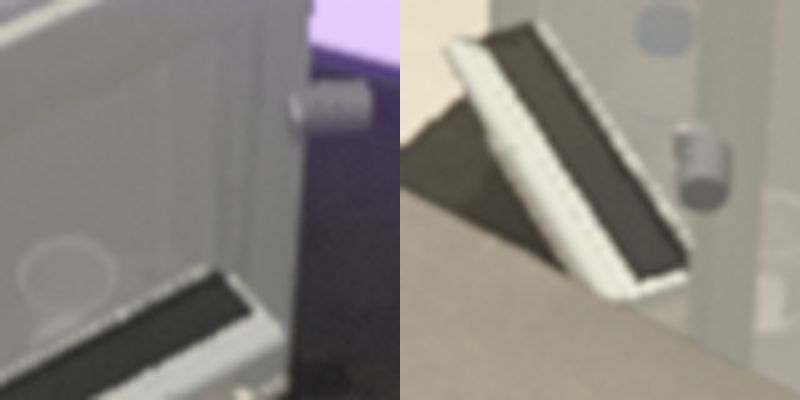

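```bash
cat >> h.py <<'E'
from scipy.spatial.transform import Rotation as Ro
from scipy.optimize import least_squares
def load(f):
    c=dict(np.load('pics/'+f+'.npz'))
    if c['rotation'].shape==(3,): c['rotation']=Ro.from_euler('xyz',c['rotation'],degrees=True).as_matrix()
    return c
def hoodT(p,pt):
    return Ro.from_euler('z',p[2]).as_matrix()@np.array(pt)+np.array([p[0],p[1],0])
E
python3 - <<'E'
from h import *
T=load('top1.png');S=load('scene1.png')
tz=lambda u,v:(140+u/3,110+v/3); sz=lambda u,v:(215+u/3.1,90+v/3.1)
# pts: cam, pixel, hood pt (z None->lip top)
L=[(T,tz(193,568),(-.06,.13,0)),(T,tz(125,285),(-.06,.13,.32)),(T,tz(489,128),(-.06,-.13,.32)),
(T,tz(238,502),(-.095,.098,None)),(T,tz(470,385),(-.095,-.098,None)),
(S,sz(245,270),(-.06,-.13,.32)),(S,sz(97,78),(-.06,.13,.32)),(S,(230+45*.2,190+45*.2),(-.095,.098,None)),(S,(230+210*.2,190+300*.2),(-.095,-.098,None))]
def f(p):
    r=[]
    for c,px,pt in L:
        pt=list(pt)
        if pt[2] is None: pt[2]=p[3]
        r+=list(proj(c,hoodT(p,pt))-px)
    return np.array(r)
for y0 in (0,1.5,3,-1.5):
    s=least_squares(f,[.4,.2,y0,.1],loss='soft_l1')
    print(s.x,np.degrees(s.x[2]),s.cost);print(f(s.x).reshape(-1,2).round(1).tolist())
E
```

```text
[0.51704644 0.3510769  1.06182394 0.10431984] 60.83803040210323 16.443495542132595
[[-1.2, -0.3], [-0.9, -1.7], [2.3, -5.8], [-0.1, 0.9], [0.6, -2.5], [0.9, -0.1], [-2.5, -2.7], [-1.2, -0.4], [-1.7, 1.0]]
[0.51704642 0.35107692 1.0618244  0.10431985] 60.8380565004311 16.443495542000875
[[-1.2, -0.3], [-0.9, -1.7], [2.3, -5.8], [-0.1, 0.9], [0.6, -2.5], [0.9, -0.1], [-2.5, -2.7], [-1.2, -0.4], [-1.7, 1.0]]
[0.51704642 0.35107692 1.06182428 0.10431985] 60.83804962780489 16.44349554190943
[[-1.2, -0.3], [-0.9, -1.7], [2.3, -5.8], [-0.1, 0.9], [0.6, -2.5], [0.9, -0.1], [-2.5, -2.7], [-1.2, -0.4], [-1.7, 1.0]]
[0.51704643 0.35107691 1.06182424 0.10431985] 60.83804761274735 16.443495541899658
[[-1.2, -0.3], [-0.9, -1.7], [2.3, -5.8], [-0.1, 0.9], [0.6, -2.5], [0.9, -0.1], [-2.5, -2.7], [-1.2, -0.4], [-1.7, 1.0]]
```

```bash
cat >> h.py <<'E'
def overlay(c,p,zl,hd,hr,side,fn,crop,k):
    x0,y0,x1,y1=crop
    im=cv2.resize(np.ascontiguousarray(c['img'][y0:y1,x0:x1,::-1]),None,fx=k,fy=k,interpolation=cv2.INTER_CUBIC)
    def ln(a,b,col):
        a=(proj(c,hoodT(p,a))-[x0,y0]+.5)*k;b=(proj(c,hoodT(p,b))-[x0,y0]+.5)*k
        cv2.line(im,tuple(int(v) for v in a),tuple(int(v) for v in b),col,1,cv2.LINE_AA)
    def box(a,b,col):
        P=[(x,y,z) for x in (a[0],b[0]) for y in (a[1],b[1]) for z in (a[2],b[2])]
        for i in range(8):
            for j in (1,2,4):
                if not i&j: ln(P[i],P[i|j],col)
    box((-.06,-.13,0),(.06,.13,.32),(0,0,255)); box((-.095,-.098,zl-.007),(-.045,.098,zl+.007),(0,255,0))
    box((-.06,-.13,.27),(-.06,.13,.32),(0,0,255))
    for x in(-.06,-.094):
        q=[(x,side*.118+.014*np.sin(t),hd+.014*np.cos(t)) for t in np.arange(5)*np.pi/2]
        for a,b in zip(q,q[1:]):ln(a,b,(255,0,255))
        q=[(x,-side*.118+.011*np.sin(t),hr+.011*np.cos(t)) for t in np.linspace(0,2*np.pi,20)]
        for a,b in zip(q,q[1:]):ln(a,b,(255,255,0))
    cv2.imwrite('pics/'+fn,im)
E
python3 - <<'E'
from h import *
p=[.517,.351,1.0618]
T=load('top1.png');S=load('scene1.png')
overlay(T,p,.1,.17,.2,1,'o1.png',(140,110,340,310),3);overlay(S,p,.1,.17,.2,1,'o2.png',(215,85,375,285),3)
E
```

```text
(no output)
```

View pics/o1.png

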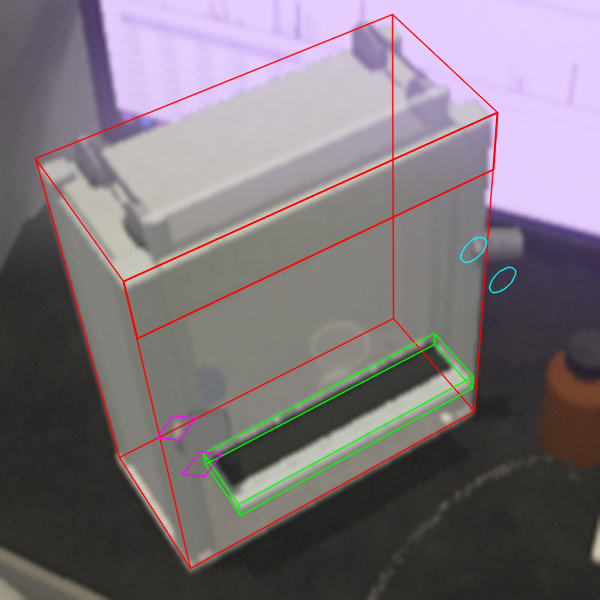

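View pics/o2.png

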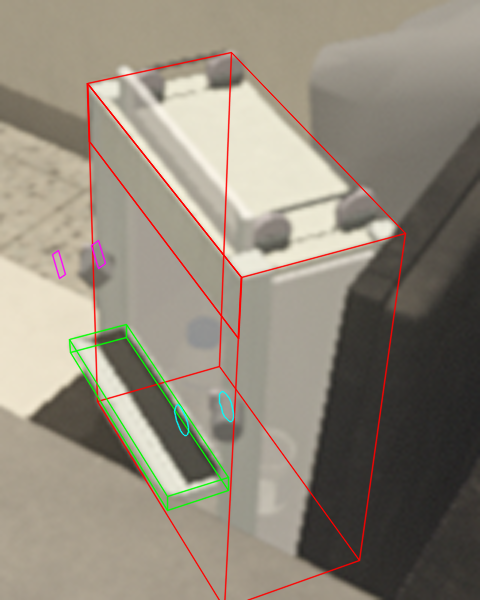

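```bash
cat >> h.py <<'E'
def tri(obs):
    A=np.zeros((3,3));b=np.zeros(3);R=[]
    for c,px in obs:
        o,d=ray(c,*px);M=np.eye(3)-np.outer(d,d);A+=M;b+=M@o;R.append((o,d))
    x=np.linalg.solve(A,b);return x,[round(1000*np.linalg.norm((x-o)-d*((x-o)@d)),1) for o,d in R]
E
python3 - <<'E'
from h import *
T=load('top1.png');S=load('scene1.png')
p=np.array([.517,.351,1.0618])
tz=lambda u,v:(140+u/3,110+v/3); sz=lambda u,v:(215+u/3,85+v/3)
a=lambda u,v:(240+u/5,170+v/5); b=lambda u,v:(230+(u-400)/5,190+v/5)
c=lambda u,v:(180+u/5,225+v/5); d=lambda u,v:(230+(u-400)/8,155+v/8)
for n,t,s in [('Rtop',tz(489,128),sz(240,270)),('Ltop',tz(125,285),sz(93,82)),
 ('lipL',tz(238,500),b(448,45)),('lipR',tz(470,383),b(610,300)),('peg far',a(367,107),b(703,193)),('peg near',a(300,110),b(690,138)),
 ('dia ctr',c(140,147),d(538,155)),('dia dark',c(180,145),d(540,180)),('dia pink',c(97,140),d(515,100)),('stripL back',c(155,190),d(612,318))]:
    x,e=tri([(T,t),(S,s)]);h=Ro.from_euler('z',-p[2]).as_matrix()@(x-[p[0],p[1],0])
    print(n,x.round(4),(h*1000).round(0),e)
E
```

```text
Rtop [0.5947 0.2396 0.3145] [ -59. -122.  315.] [np.float64(4.9), np.float64(4.9)]
Ltop [0.3762 0.3641 0.3171] [-57. 129. 317.] [np.float64(3.3), np.float64(3.3)]
lipL [0.3889 0.3181 0.1034] [-91.  96. 103.] [np.float64(0.1), np.float64(0.1)]
lipR [0.5556 0.2236 0.1011] [-92. -96. 101.] [np.float64(3.3), np.float64(3.3)]
peg far [0.6087 0.2142 0.2036] [ -75. -147.  204.] [np.float64(2.7), np.float64(2.7)]
peg near [0.5886 0.2352 0.2087] [ -66. -119.  209.] [np.float64(1.2), np.float64(1.2)]
dia ctr [0.3933 0.342  0.1647] [-68. 104. 165.] [np.float64(2.6), np.float64(2.6)]
dia dark [0.402  0.3301 0.1651] [-74.  90. 165.] [np.float64(4.3), np.float64(4.3)]
dia pink [0.3805 0.3501 0.1768] [-67. 119. 177.] [np.float64(0.2), np.float64(0.2)]
stripL back [0.4114 0.354  0.1026] [-49.  94. 103.] [np.float64(2.5), np.float64(2.5)]
```

```bash
python3 - <<'E'
from h import *
T=load('top1.png')
def g(u,v,z):
    o,d=ray(T,u,v);x=o+d*(z-o[2])/d[2];return x.round(3)
print('timer',g(354,287,.02),'amber base',g(334,262,0),'jar',g(383,258,.0),'PC corner',g(398,305,0),'teal',g(520,320,.05),'edge',g(150,290,0),g(380,410,0))
o=bot.get_obs();R=Ro.from_euler('xyz',o['tcp_rot'],degrees=True)
a=np.radians(60.8);z=np.array([np.cos(a),np.sin(a),0]);x=np.array([0,0,1.]);y=np.cross(z,x)
G=Ro.from_matrix(np.column_stack([x,y,z]));rv=(G*R.inv()).as_rotvec(degrees=True);print(rv,np.linalg.norm(rv),G.as_euler('xyz',degrees=True))
E
```

```text
timer [0.544 0.07  0.02 ] amber base [0.6   0.139 0.   ] jar [0.665 0.038 0.   ] PC corner [ 0.558 -0.032  0.   ] teal [ 0.607 -0.265  0.05 ] edge [0.34  0.481 0.   ] [ 0.325 -0.066  0.   ]
[ 92.60320397  41.32030598 -81.24579961] 129.9369117149034 [-119.2  -90.     0. ]<sys>:0: UserWarning: Gimbal lock detected. Setting third angle to zero since it is not possible to uniquely determine all angles.
```

```bash
python3 - <<'E'
import cv2,numpy as np
t=cv2.imread('pics/top1.png');s=cv2.imread('pics/scene1.png')
def e(i):
    i=i.astype(float);i=(i-i.min())/(i.max()-i.min())*255;return i.astype('uint8')
a=cv2.resize(e(t[235:270,192:227]),(400,400),interpolation=2);b=cv2.resize(e(s[160:190,233:263]),(400,400),interpolation=2)
cv2.imwrite('pics/z4.png',np.hstack([a,b]))
E
```

```text
(no output)
```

View pics/z4.png

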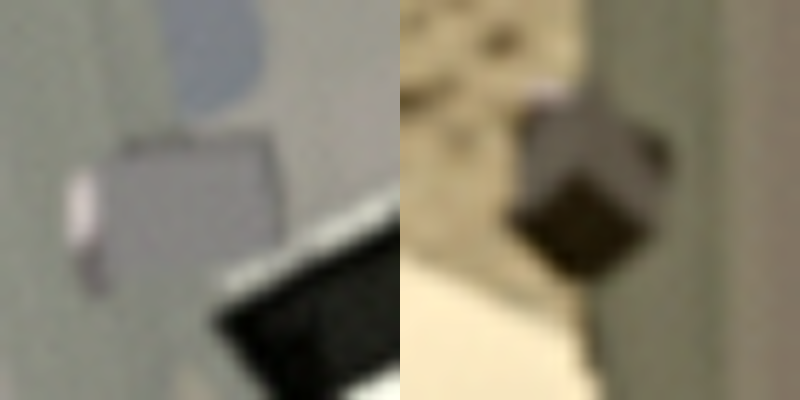

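apply_moves(targets=[0.6,-1.3,0.6,0,0,0,0,1.2,-2.6,1.2,0,0,0,0,1.8,-4.0,1.8,0,0,0,0,2.4,-5.2,2.4,0,0,0,0,3.0,-6.5,3.0,0,0,0,0], newtons=20)

```text
time: 2.0
ee_pos: [0.2112, 0.34, 0.3221]
tcp_rot: [180.0, 0.0, 167.3]
wrist_force: [1.7, -0.1, -0.2]
opening: 0.0125
```

apply_moves(targets=[0.6,-1.3,0.4,0,0,0,0,1.2,-2.6,0.8,0,0,0,0,1.4,-3.2,1.0,0,0,0,0,1.4,-3.2,1.0,0,0,0,0])

```text
time: 2.4
ee_pos: [0.2536, 0.2438, 0.3528]
tcp_rot: [179.9, 0.1, 167.1]
wrist_force: [0.3, -0.5, -1.1]
opening: -0.0001
```

```bash
python3 - <<'E'
from h import *
o=bot.get_obs();print(o['q'].round(1),o['wrist_force'])
E
```

```text
[ 43.9 -16.7   4.3 110.8  -0.   56.8] [ 0.2829232  -0.50247112 -1.09021704]
```

apply_moves(targets=[0.3,-0.6,0,0,0,1.4,0,0.6,-1.2,0,0,0,2.8,0,0.9,-1.8,0,0,0,4.2,0,1.2,-2.4,0,0,0,5.6,0,1.5,-3.0,0,0,0,7.0,0])

```text
time: 2.9
ee_pos: [0.2982, 0.1555, 0.351]
tcp_rot: [180.0, -0.0, -150.3]
wrist_force: [-0.0, 0.3, 0.8]
opening: 0.0001
```

apply_moves(targets=[0.3,-0.3,0,0,0,1.4,0,0.6,-0.6,0,0,0,2.8,0,0.9,-0.9,0,0,0,4.2,0,1.0,-1.0,0,0,0,5.2,0,1.0,-1.0,0,0,0,5.25,0])

```text
time: 3.4
ee_pos: [0.3283, 0.1258, 0.3508]
tcp_rot: [180.0, -0.0, -119.1]
wrist_force: [1.1, 0.0, -1.0]
opening: -0.0003
```

apply_moves(targets=[0.2,0,0,1.22,-0.68,0,0,0.4,0,0,2.44,-1.36,0,0,0.6,0,0,3.66,-2.04,0,0,0.8,0,0,4.88,-2.73,0,0,1.0,0,0,6.1,-3.41,0,0])

```text
time: 3.9
ee_pos: [0.3579, 0.1262, 0.3523]
tcp_rot: [-180.0, 42.3, -119.3]
wrist_force: [-0.3, 0.4, 0.7]
opening: -0.0002
```

```bash
python3 - <<'E'
from h import *
o=bot.get_obs();print(o['q'].round(1),o['ee_pos'].round(3),o['tcp_rot'].round(1),o['wrist_force'].round(1),o['time'])
c=shot('wrist','w2.png')
E
```

```text
[ -8.9 -37.2 -17.9  91.7  39.1 -63.3] [0.358 0.126 0.352] [-180.    42.3 -119.3] [-0.3  0.4  0.7] 3.9
```

View pics/w2.png

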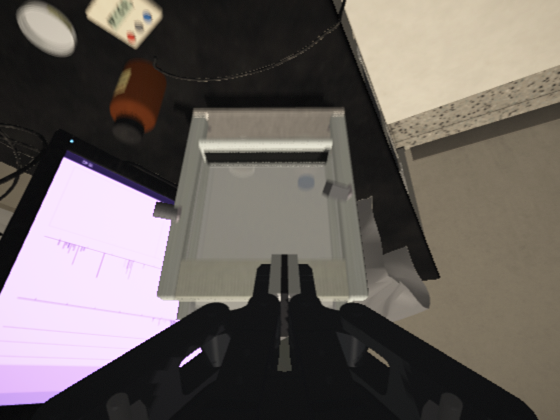

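```bash
python3 - <<'E'
from h import *
c=load('w2.png');print(c['origin'],c['rotation'])
E
```

```text
[ 0.28005444 -0.0121494   0.40107049] [[-8.71824651e-01 -2.34715069e-01 -4.29919311e-01]
 [ 4.89817615e-01 -4.19011135e-01 -7.64531472e-01]
 [-6.93920944e-04 -8.77119436e-01  4.80271812e-01]]
```

```bash
python3 - <<'E'
from h import *
c=load('w2.png')
overlay(c,[.517,.351,1.0618],.097,.175,.2,1,'o3.png',(130,80,400,320),2.5)
E
```

```text
(no output)
```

View pics/o3.png

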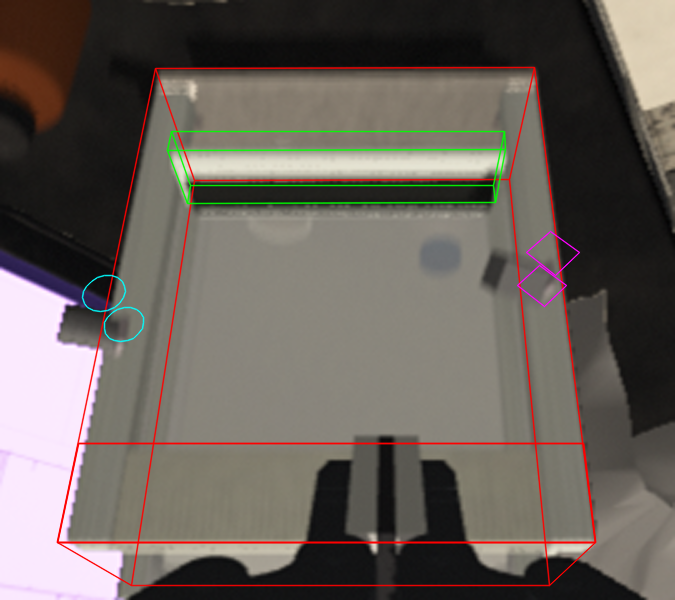

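```bash
python3 - <<'E'
import cv2,numpy as np
t=cv2.imread('pics/w2.png')
def e(i):
    i=i.astype(float);i=(i-i.min())/(i.max()-i.min())*255;return i.astype('uint8')
a=cv2.resize(e(t[165:215,315:365]),(400,400),interpolation=2);b=cv2.resize(e(t[185:235,145:195]),(400,400),interpolation=2)
cv2.imwrite('pics/z5.png',np.hstack([a,b]))
E
```

```text
(no output)
```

View pics/z5.png

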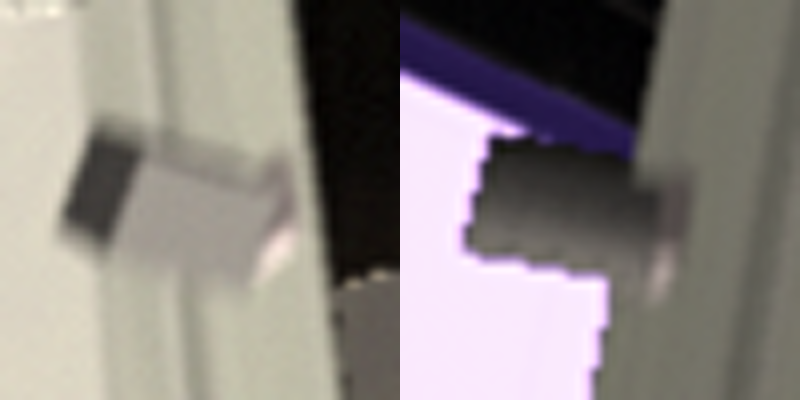

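```bash
python3 - <<'E'
from h import *
T=load('top1.png');S=load('scene1.png');W=load('w2.png');p=np.array([.517,.351,1.0618])
def show(n,obs):
    x,e=tri(obs);h=Ro.from_euler('z',-p[2]).as_matrix()@(x-[p[0],p[1],0]);print(n,x.round(4),(h*1000).round(0),e)
show('far',[(W,(327.5,188.1)),(T,(216.5,251)),(S,(246.5,177.3))])
show('farTW',[(W,(327.5,188.1)),(T,(216.5,251))])
show('farSW',[(W,(327.5,188.1)),(S,(246.5,177.3))])
show('near',[(W,(349.4,191.9)),(T,(199.4,255.6))])
# peg: W crop b: far (475,195) near (670,235)
show('pegfar',[(W,(145+75/8,185+195/8)),(T,(313.4,191.4)),(S,(290.6,228.6))])
show('pegnear',[(W,(145+270/8,185+235/8)),(T,(300,192)),(S,(288,217.6))])
E
```

```text
far [0.4033 0.3279 0.1724] [-76.  88. 172.] [np.float64(2.7), np.float64(2.5), np.float64(1.6)]
farTW [0.3994 0.3226 0.1786] [-82.  89. 179.] [np.float64(0.9), np.float64(0.9)]
farSW [0.4035 0.3302 0.1721] [-73.  89. 172.] [np.float64(1.6), np.float64(1.6)]
near [0.3758 0.3461 0.1787] [-73. 121. 179.] [np.float64(1.4), np.float64(1.4)]
pegfar [0.6086 0.2143 0.2055] [ -75. -147.  205.] [np.float64(2.4), np.float64(3.8), np.float64(1.9)]
pegnear [0.5877 0.2364 0.2092] [ -66. -118.  209.] [np.float64(2.6), np.float64(2.4), np.float64(1.0)]
```

```bash
cat >> h.py <<'E'
def goal(yawdeg,up=0):
    a=np.radians(yawdeg);z=np.array([np.cos(a),np.sin(a),0]);x=np.array([-np.sin(a),np.cos(a),0])
    u=np.radians(up); z=z*np.cos(u)+np.array([0,0,np.sin(u)]);y=np.cross(z,x)
    return Ro.from_matrix(np.column_stack([x,y,z]))
def rot_to(G):
    R=Ro.from_euler('xyz',bot.get_obs()['tcp_rot'],degrees=True);return (G*R.inv()).as_rotvec(degrees=True)
E
python3 - <<'E'
from h import *
r=rot_to(goal(60.8));print(r/6,np.linalg.norm(r))
E
```

```text
[12.22176177  9.22669039 -6.13428235] 98.97866971191803
```

apply_moves(targets=[0,0,0,1.02,0.77,-0.51,0,0,0,0,2.04,1.54,-1.02,0,0,0,0,3.06,2.31,-1.53,0,0,0,0,4.08,3.08,-2.04,0,0,0,0,5.1,3.85,-2.55,0])

```text
time: 4.45
ee_pos: [0.3579, 0.126, 0.3512]
tcp_rot: [128.0, 40.1, -170.8]
wrist_force: [-0.1, -0.1, 0.1]
opening: -0.0002
```

apply_moves(targets=[0,0,0,1.02,0.77,-0.51,0,0,0,0,2.04,1.54,-1.02,0,0,0,0,3.06,2.31,-1.53,0,0,0,0,4.08,3.08,-2.04,0,0,0,0,5.1,3.85,-2.55,0])

```text
time: 4.95
ee_pos: [0.3578, 0.1263, 0.351]
tcp_rot: [97.1, 13.2, 158.7]
wrist_force: [-0.4, -0.8, 0.0]
opening: -0.0002
```

```bash
python3 - <<'E'
from h import *
o=bot.get_obs();print(o['q'].round(1),o['ee_pos'].round(3),o['tcp_rot'].round(1),o['wrist_force'].round(1),o['time'])
print(rot_to(goal(60.8))/6)
E
```

```text
[-28.5 -20.1 -30.4 118.6  81.2 -52.5] [0.358 0.126 0.351] [ 97.1  13.2 158.7] [-0.4 -0.8  0. ] 4.95
[ 2.0005256  1.4918115 -1.1762348]
```

apply_moves(targets=[0.7,0.7,-0.5,0,0,0,0,1.4,1.4,-1.0,0.5,0.37,-0.3,0,2.1,2.1,-1.5,1.0,0.75,-0.6,0,2.7,2.8,-2.0,1.5,1.1,-0.9,0,2.7,2.8,-2.5,2.0,1.49,-1.18,0])

```text
time: 5.45
ee_pos: [0.4017, 0.1406, 0.2852]
tcp_rot: [97.2, 9.1, 156.2]
wrist_force: [0.3, 0.2, -1.6]
opening: -0.0002
```

```bash
python3 - <<'E'
from h import *
o=bot.get_obs();print(o['q'].round(1),o['ee_pos'].round(3),o['tcp_rot'].round(1),o['wrist_force'].round(1),o['time'])
print(rot_to(goal(60.8))/6)
shot('wrist','w3.png')
E
```

```text
[-22.3 -38.8 -46.2  62.6  82.4  11. ] [0.402 0.141 0.285] [ 97.2   9.1 156.2] [ 0.3  0.2 -1.6] 5.45
[ 1.75578208  0.82046503 -0.80744799]
```

View pics/w3.png

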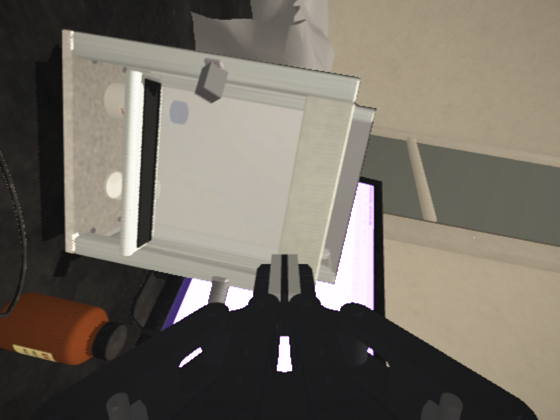

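apply_moves(targets=[0.4,0.7,0,0,0,0,0,0.8,1.4,0,0,0,0,0,1.1,2.0,-0.4,0.6,0.3,-0.3,0,1.2,2.2,-0.8,1.2,0.6,-0.6,0,1.2,2.2,-1.2,1.75,0.82,-0.81,0])

```text
time: 6.0
ee_pos: [0.4567, 0.1906, 0.2668]
tcp_rot: [94.9, 2.7, 153.3]
wrist_force: [0.4, -0.7, 0.0]
opening: -0.0
```

```bash
python3 - <<'E'
from h import *
o=bot.get_obs();print(o['q'].round(1),o['ee_pos'].round(3),o['tcp_rot'].round(1),o['wrist_force'].round(1),o['time'])
print(rot_to(goal(60.8))/6)
E
```

```text
[-10.8 -48.1 -64.    1.3  73.2  70.9] [0.457 0.191 0.267] [ 94.9   2.7 153.3] [ 0.4 -0.7  0. ] 6.0
[ 0.92868644  0.01016625 -0.40123491]
```

apply_moves(targets=[0,0.5,-0.5,0.2,0,-0.1,0,0,1.0,-1.0,0.4,0,-0.2,0,0,1.2,-1.8,0.6,0,-0.3,0,0,1.2,-2.6,0.8,0,-0.4,0,0,1.2,-3.2,0.93,0,-0.4,0])

```text
time: 6.5
ee_pos: [0.5179, 0.2197, 0.1899]
tcp_rot: [91.3, 0.3, 153.0]
wrist_force: [1.2, 0.2, 0.8]
opening: 0.0001
```

```bash
python3 - <<'E'
from h import *
o=bot.get_obs();print(o['q'].round(1),o['ee_pos'].round(3),o['tcp_rot'].round(1),o['wrist_force'].round(1),o['time'])
print(rot_to(goal(60.8))/6)
shot('wrist','w4.png')
E
```

```text
[ -5.  -19.  -65.6 -43.1  67.9  86.5] [0.518 0.22  0.19 ] [ 91.3   0.3 153. ] [1.2 0.2 0.8] 6.5
[ 0.21512206 -0.06047482 -0.35796468]
```

View pics/w4.png

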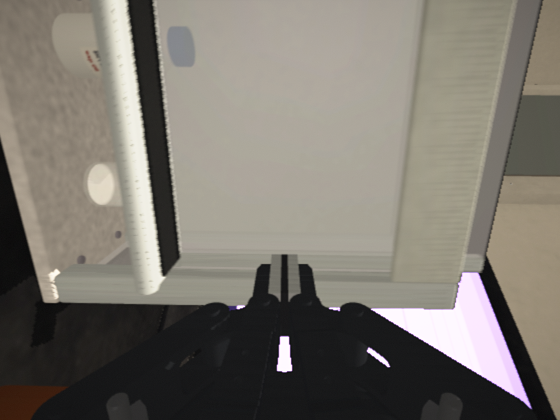

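apply_moves(targets=[-0.3,-0.3,0,0,0,0.4,0,-0.7,-0.6,0,0.1,0,0.8,0,-1.1,-0.6,0,0.2,0,1.2,0,-1.6,-0.6,0,0.2,0,1.6,0,-1.6,-0.6,0,0.2,0,2.0,0])

```text
time: 7.05
ee_pos: [0.4682, 0.2009, 0.1902]
tcp_rot: [90.2, -0.2, 165.0]
wrist_force: [-0.2, 0.9, 0.8]
opening: -0.0001
```

```bash
python3 - <<'E'
from h import *
o=bot.get_obs();print(o['q'].round(1),o['ee_pos'].round(3),o['tcp_rot'].round(1),o['wrist_force'].round(1),o['time'])
print(rot_to(goal(75))/6)
shot('wrist','w5.png')
E
```

```text
[-10.7 -15.4 -64.2 -45.8  85.7  87.3] [0.468 0.201 0.19 ] [ 90.2  -0.2 165. ] [-0.2  0.9  0.8] 7.05
[ 0.02483789 -0.04826541 -0.00239402]
```

View pics/w5.png

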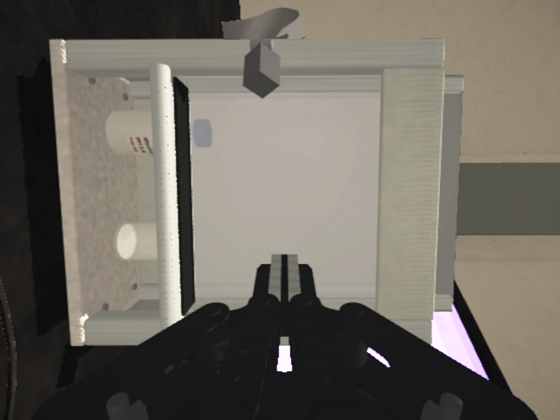

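```bash
cat >> h.py <<'E'
def overlay2(c,p,zl,hd,fn,crop,k):
    # clip as rotated bar
    overlay(c,p,zl,hd,.207,1,fn,crop,k)
    im=cv2.imread('pics/'+fn);x0,y0=crop[:2]
    d=np.array([-np.cos(p[2]),-np.sin(p[2]),0]);n=np.array([np.sin(p[2]),-np.cos(p[2]),0])
    for L in (0,.034):
        b=np.array([-.06,.118,hd])+d*L
        q=[b+.014*(np.sin(t)*n+np.cos(t)*np.array([0,0,1])) for t in np.arange(5)*np.pi/2]
        q=[(proj(c,hoodT(p,a))-[x0,y0]+.5)*k for a in q]
        cv2.polylines(im,[np.int32(q)],False,(0,140,255),1,cv2.LINE_AA)
    cv2.imwrite('pics/'+fn,im)
E
python3 - <<'E'
from h import *
overlay2(load('w5.png'),[.517,.351,1.0618],.097,.173,'o5.png',(30,0,470,360),1.8)
E
```

```text
(no output)
```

View pics/o5.png

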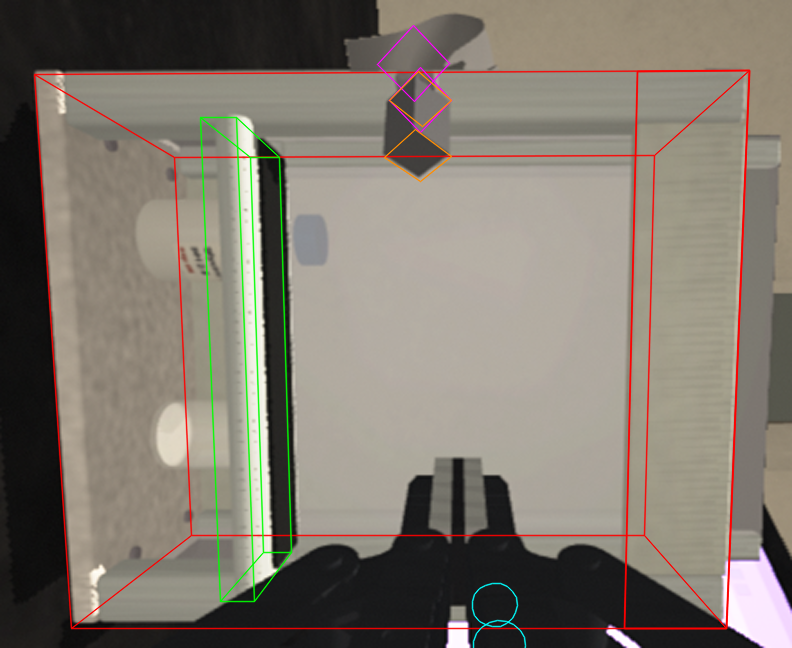

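apply_moves(targets=[0.1,0.2,-1.0,0,0,0,0,0.1,0.3,-2.0,0,0,0,0,0.1,0.3,-3.0,0,0,0,0,0.1,0.3,-3.7,0,0,0,0,0.1,0.3,-3.7,0,0,0,0])

```text
time: 7.6
ee_pos: [0.4717, 0.21, 0.0764]
tcp_rot: [90.3, -0.5, 164.9]
wrist_force: [0.2, -0.0, -0.1]
opening: 0.0004
```

```bash
python3 - <<'E'
from h import *
o=bot.get_obs();print(o['q'].round(1),o['ee_pos'].round(4),o['tcp_rot'].round(1),o['wrist_force'].round(1),o['time'])
print(rot_to(goal(75))/6)
shot('wrist','w6.png');shot('scene','s6.png')
overlay2(load('w6.png'),[.517,.351,1.0618],.101,.173,'o6.png',(0,0,440,330),1.8)
E
```

```text
[ -9.3  11.  -62.9 -71.4  84.2  88. ] [0.4717 0.21   0.0764] [ 90.3  -0.5 164.9] [ 0.2 -0.  -0.1] 7.6
[ 0.01957746 -0.09097559  0.01879417]
```

View pics/o6.png

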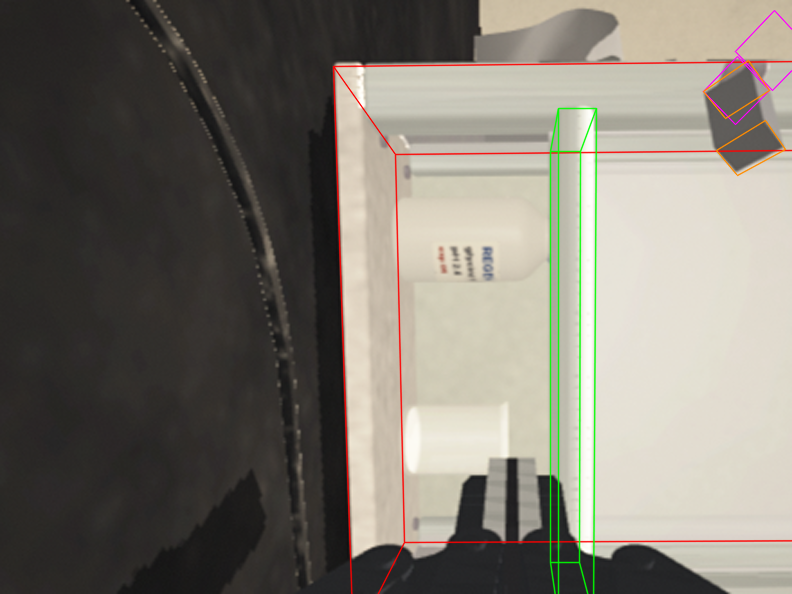

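View pics/s6.png

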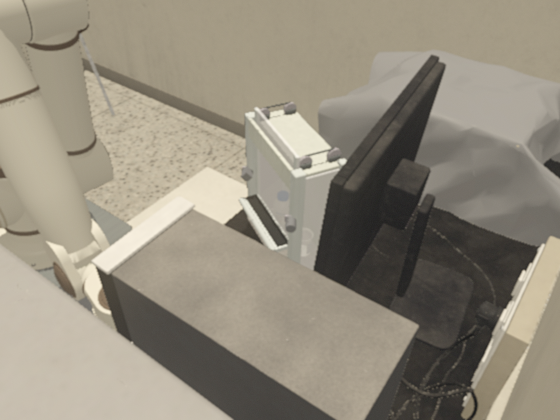

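apply_moves(targets=[0.14,0.5,-0.1,0,0,0,0,0.28,1.05,-0.1,0,0,0,0,0.42,1.6,-0.1,0,0,0,0,0.56,2.1,-0.1,0,0,0,0,0.69,2.58,-0.1,0,0,0,0])

```text
time: 8.2
ee_pos: [0.4939, 0.2876, 0.0791]
tcp_rot: [90.1, 0.2, 164.9]
wrist_force: [-0.5, 0.5, 0.3]
opening: 0.0
```

```bash
python3 - <<'E'
from h import *
o=bot.get_obs();print(o['q'].round(1),o['ee_pos'].round(4),o['tcp_rot'].round(1),o['wrist_force'].round(1),o['time'])
shot('wrist','w7.png')
overlay2(load('w7.png'),[.517,.351,1.0618],.101,.172,'o7.png',(0,0,440,330),1.8)
E
```

```text
[  1.7  13.2 -60.6 -73.3  73.2  89.3] [0.4939 0.2876 0.0791] [ 90.1   0.2 164.9] [-0.5  0.5  0.3] 8.2
```

View pics/o7.png

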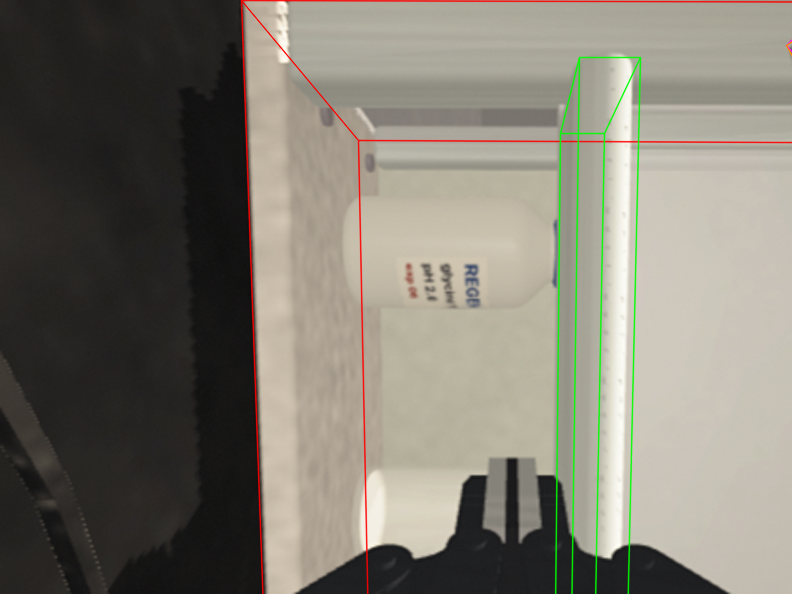

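apply_moves(targets=[0,0,0.1,0,0,0,0,0,0,0.2,0,0,0,0,0,0,0.3,0,0,0,0,0,0,0.4,0,0,0,0,0,0,0.5,0,0,0,0])

```text
time: 8.75
ee_pos: [0.4927, 0.2864, 0.0915]
tcp_rot: [90.2, 0.0, 164.8]
wrist_force: [-0.4, 0.4, -3.2]
opening: 0.0001
```

apply_moves(targets=[0,0,0.1,0,0,0,0,0,0,0.2,0,0,0,0,0,0,0.3,0,0,0,0,0,0,0.4,0,0,0,0,0,0,0.5,0,0,0,0])

```text
time: 9.25
ee_pos: [0.4928, 0.2866, 0.1065]
tcp_rot: [90.2, 0.0, 164.9]
wrist_force: [-1.2, -2.8, -4.1]
opening: 0.0001
```

```bash
python3 - <<'E'
from h import *
o=bot.get_obs();print(o['q'].round(1),o['ee_pos'].round(4),o['tcp_rot'].round(1),o['wrist_force'].round(1),o['time'])
shot('wrist','w8.png');shot('top','t8.png');
overlay2(load('w8.png'),[.517,.351,1.0618],.121,.172,'o8.png',(0,0,440,330),1.8)
E
```

```text
[  1.6   6.5 -61.6 -67.5  73.3  89.3] [0.4928 0.2866 0.1065] [ 90.2   0.  164.9] [-1.2 -2.8 -4.1] 9.25
```

View pics/o8.png

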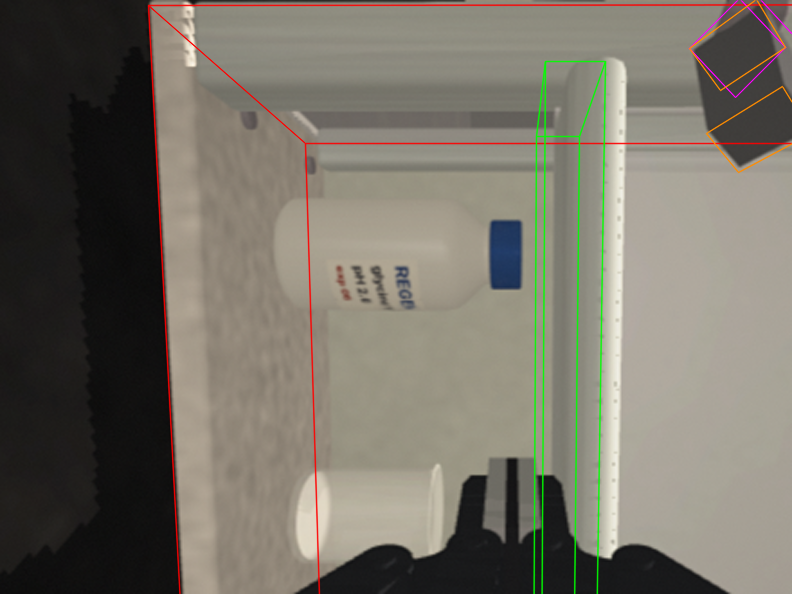

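View pics/t8.png

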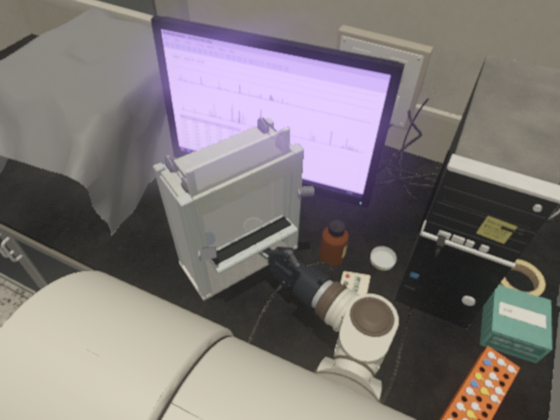

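apply_moves(targets=[0,0,0.1,0,0,0,0,0,0,0.2,0,0,0,0,0,0,0.3,0,0,0,0,0,0,0.4,0,0,0,0,0,0,0.5,0,0,0,0])

```text
time: 9.85
ee_pos: [0.4929, 0.2867, 0.1217]
tcp_rot: [90.2, 0.0, 164.9]
wrist_force: [1.9, -0.2, -4.9]
opening: -0.0002
```

apply_moves(targets=[0,0,0.1,0,0,0,0,0,0,0.2,0,0,0,0,0,0,0.3,0,0,0,0,0,0,0.4,0,0,0,0])

```text
time: 10.25
ee_pos: [0.4928, 0.2867, 0.1336]
tcp_rot: [90.2, 0.0, 164.9]
wrist_force: [2.5, 0.6, -4.6]
opening: 0.0
```

```bash
python3 - <<'E'
from h import *
o=bot.get_obs();print(o['q'].round(1),o['ee_pos'].round(4),o['tcp_rot'].round(1),o['wrist_force'].round(1),o['time'])
shot('wrist','w9.png')
overlay2(load('w9.png'),[.517,.351,1.0618],o['ee_pos'][2]+.0195,.172,'o9.png',(0,0,440,330),1.8)
E
```

```text
[  1.6   0.4 -62.1 -61.9  73.3  89.3] [0.4928 0.2867 0.1336] [ 90.2   0.  164.9] [ 2.5  0.6 -4.6] 10.25
```

View pics/o9.png

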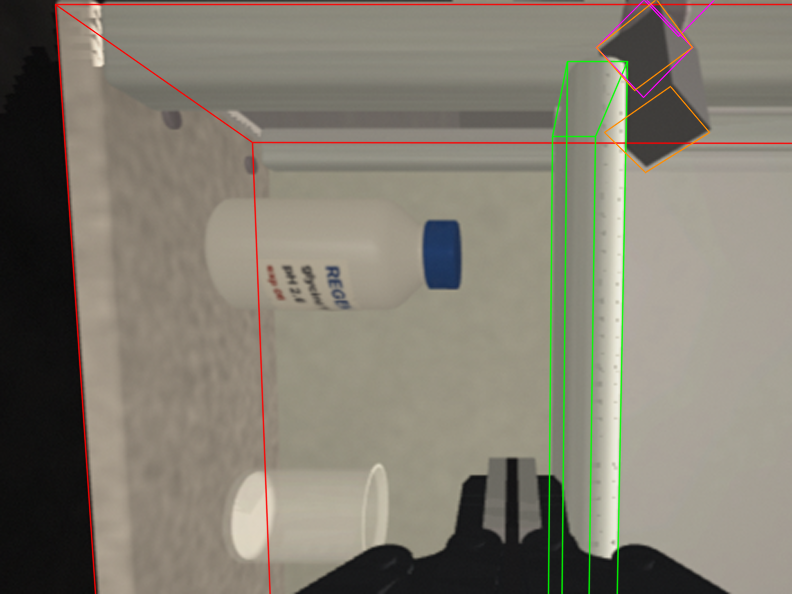

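apply_moves(targets=[0,0,0.08,0,0,0,0,0,0,0.16,0,0,0,0,0,0,0.24,0,0,0,0])

```text
time: 10.6
ee_pos: [0.4928, 0.2867, 0.1407]
tcp_rot: [90.2, 0.0, 164.9]
wrist_force: [2.0, 0.1, -5.1]
opening: 0.0002
```

apply_moves(targets=[0,0,0.08,0,0,0,0,0,0,0.16,0,0,0,0,0,0,0.22,0,0,0,0,0,0,0.22,0,0,0,0])

```text
time: 11.0
ee_pos: [0.4928, 0.2868, 0.1476]
tcp_rot: [90.2, 0.1, 164.9]
wrist_force: [1.2, -0.2, -1.1]
opening: -0.0001
```

```bash
python3 - <<'E'
from h import *
o=bot.get_obs();print(o['q'].round(1),o['ee_pos'].round(4),o['tcp_rot'].round(1),o['wrist_force'].round(1),o['time'])
shot('wrist','w10.png')
overlay2(load('w10.png'),[.517,.351,1.0618],o['ee_pos'][2]+.0195,.172,'o10.png',(0,0,440,330),1.8)
E
```

```text
[  1.6  -2.6 -62.2 -59.   73.3  89.3] [0.4928 0.2868 0.1476] [9.020e+01 1.000e-01 1.649e+02] [ 1.2 -0.2 -1.1] 11.0
```

View pics/o10.png

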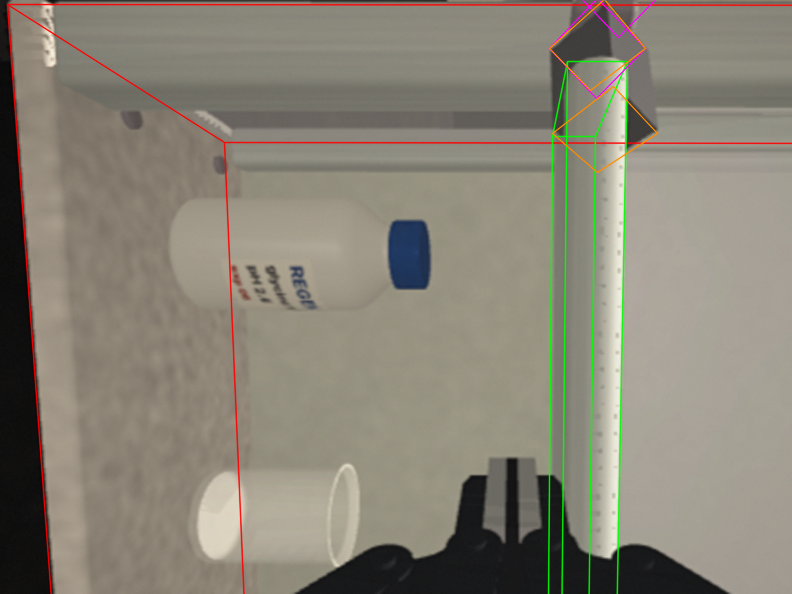

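apply_moves(targets=[0,0,0.06,0,0,0,0,0,0,0.12,0,0,0,0,0,0,0.16,0,0,0,0,0,0,0.16,0,0,0,0])

```text
time: 11.45
ee_pos: [0.4927, 0.2867, 0.1521]
tcp_rot: [90.2, 0.0, 164.9]
wrist_force: [0.5, 0.5, -3.1]
opening: -0.0002
```

```bash
python3 - <<'E'
from h import *
o=bot.get_obs();print(o['ee_pos'].round(4),o['wrist_force'].round(1),o['time'])
shot('wrist','w11.png');shot('top','t11.png')
overlay2(load('w11.png'),[.517,.351,1.0618],.172,.172,'o11.png',(0,0,440,330),1.8)
overlay2(load('t11.png'),[.517,.351,1.0618],.172,.172,'o12.png',(150,110,330,310),3)
E
```

```text
[0.4927 0.2867 0.1521] [ 0.5  0.5 -3.1] 11.45
```

View pics/o11.png

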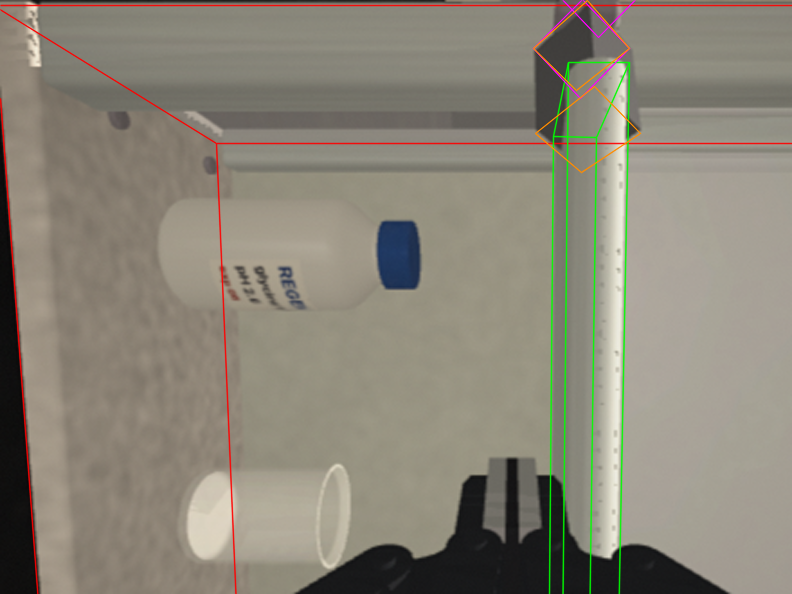

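View pics/o12.png

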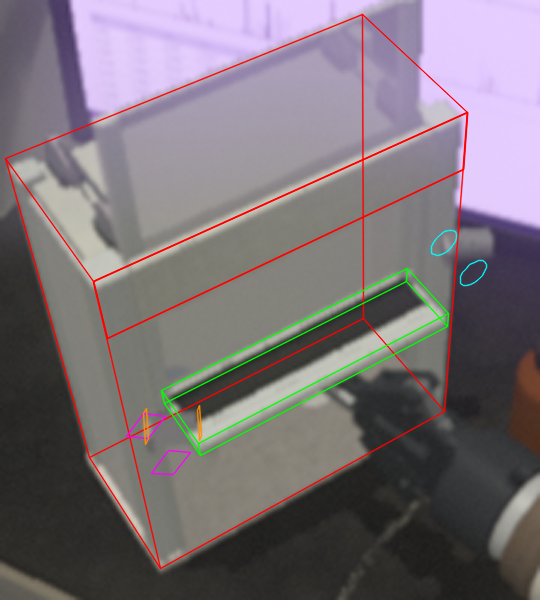

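apply_moves(targets=[0,0,-0.15,0,0,0,0,0,0,-0.3,0,0,0,0,0,0,-0.45,0,0,0,0,0,0,-0.45,0,0,0,0])

```text
time: 11.95
ee_pos: [0.4926, 0.2868, 0.1374]
tcp_rot: [90.2, -0.1, 164.9]
wrist_force: [0.1, 0.2, 0.1]
opening: 0.0002
```

apply_moves(targets=[-0.14,-0.5,0,0,0,0,0,-0.28,-1.05,0,0,0,0,0,-0.42,-1.6,0,0,0,0,0,-0.56,-2.1,0,0,0,0,0,-0.69,-2.58,0,0,0,0,0])

```text
time: 12.45
ee_pos: [0.4719, 0.2087, 0.1384]
tcp_rot: [90.2, 0.0, 164.9]
wrist_force: [0.3, 0.0, -0.4]
opening: 0.0003
```

apply_moves(targets=[0,0,0,0,0,0,0,0,0,0,0,0,0,0])

```text
time: 12.65
ee_pos: [0.4724, 0.2092, 0.1385]
tcp_rot: [90.2, 0.0, 164.8]
wrist_force: [-0.2, 0.2, 0.1]
opening: -0.0003
```

```bash
python3 - <<'E'
from h import *
o=bot.get_obs();print(o['q'].round(1),o['ee_pos'].round(4),o['wrist_force'].round(1),o['time'])
shot('wrist','w13.png');shot('top','t13.png');shot('scene','s13.png')
overlay2(load('w13.png'),[.517,.351,1.0618],.172,.172,'o13.png',(0,0,440,330),1.8)
for n in ('top','wrist'):
  for q in ['timer','amber_bottle']: print(n,q,[(np.round(r['box']).tolist(),round(r['conf'],2)) for r in recognise(q,n)[:2]])
E
```

```text
[ -9.4  -3.6 -64.3 -58.8  84.2  88. ] [0.4724 0.2092 0.1385] [-0.2  0.2  0.1] 12.65
top timer [([341.0, 269.0, 370.0, 293.0], 0.78)]
top amber_bottle [([320.0, 221.0, 346.0, 268.0], 0.83)]
wrist timer [([154.0, 107.0, 256.0, 157.0], 0.67)]
wrist amber_bottle [([151.0, 110.0, 256.0, 159.0], 0.18)]
```

View pics/o13.png

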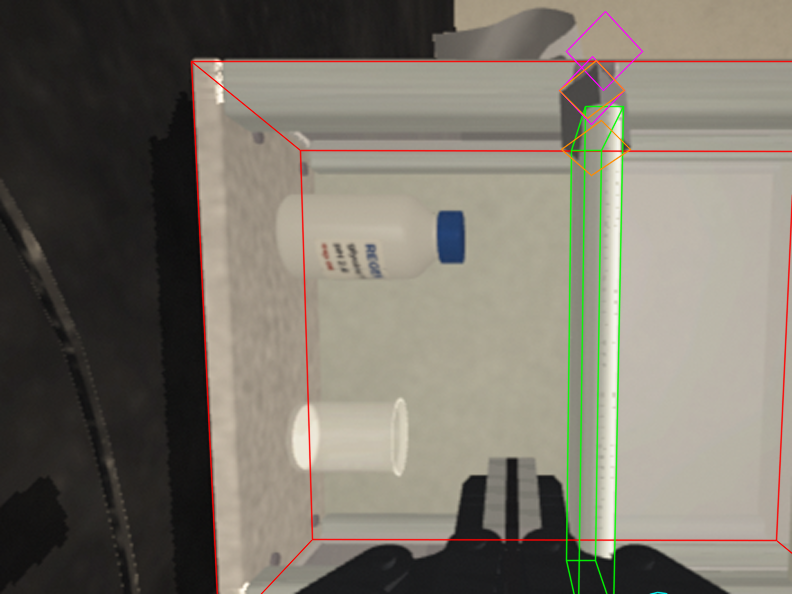

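View pics/t13.png

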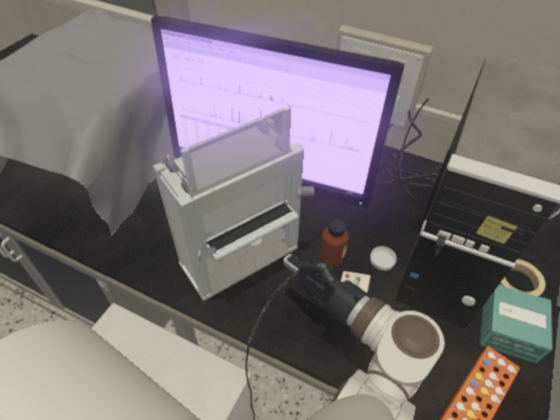

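```bash
python3 - <<'E'
from h import *
print(bot.job_done(), bot.get_obs()['time'])
E
```

```text
the job is handed in; nothing more can be done
the job is handed in; nothing more can be done
```

I pushed the sash up from beneath its lip with the shut fingertips until the lip was level with the diamond clip, which is on the left post. The wrist force while pushing was about 3–5 N. I then lowered the fingers off the lip, backed out to about 50 mm in front of it and handed the job in. The last reading before that was at 12.65 s.

**Height:** in the last wrist picture, with the arm clear, the model outlines fit with lip and clip centre both at about 172 mm, good to roughly 2 mm. The lip started at about 100 mm. The wrist force was about 0 N after withdrawal.

**Other things:** no contact showed in the wrist force. The small bottle and beaker still stand inside the hood, and the amber bottle is where it was. The timer is partly hidden behind the arm in the last top picture, so I could only see part of it, in its old place.

**What disagreed:**
- **Clip direction:** in the pictures both clips point about 60° sideways from straight ahead, unlike the description. The lip seems to pass through the diamond clip, but I felt no contact there. I used only the clip's height.
- **Hood outline:** its upper edges were a few pixels off in the first top and scene pictures. The wrist pictures fitted within about 3 pixels.

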